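Flatten a whetstone in its clamp base

TASK

Flatten the worn whetstone: lay it on the bed of the clamp base and press the cam lever down flat so that it is locked. Then take the lapping block from its steel tray, lay it lengthwise on the lever end of the stone and work it in one slow, unbroken pass to the far end and back to the lever end, covering the stone right to both ends, with a steady pressure of about one kilo (10 N on the stone). Put the block back flat in its tray, leave the stone locked, and disturb nothing else.

Things in the scene. Friction and masses are not known exactly. Their poses are not given: they have to be found in the camera images.
- whetstone: combination whetstone, a plain rectangular bar 60 x 200 x 26 mm, grey upper half and pale lower half, about 0.65 kg, lying flat on the worktop; origin at the centre of its underside, y along its length, z up. Either end may go to the lever
- clamp_base: whetstone clamp: wooden board 84 x 275 mm on four soft rubber feet, fixed in place; it sinks straight down about 1 mm per 8 N and springs back. Origin on the worktop under the middle of the bed, y along the board from the lever end (-y) to the fixed stop (+y). Wall cabinets hang 0.6 m above the worktop: carry things low
- bed (a point): middle of the bed's top, 26 mm above the worktop: two rubber pads 52 mm wide, sides open; axes as the clamp base. Fixed steel stop: face at y = +100 mm. The locked stone is centred here. Stop and jaw stand 14 mm above the bed, so the stone stands 12 mm proud of them
- jaw: sliding steel jaw, 60 mm wide; its face lies at y = -100 mm of the bed with the lever down, and 13 mm per rad of lever angle further back with the lever up, so that the gap is 10 to 15 mm longer than the stone. Lowering the lever drives it forward and pushes the stone up to the fixed stop. Origin as the clamp base, shifted with the jaw
- cam_lever (a joint): cam lever angle: 0 down flat (locked), raised 0.8 to 1.15 rad at the start; stays where left; takes 4 to 10 N at the pad. Pivot axis along x at y = -135, z = +10 mm from bed; from there the lever, 88 mm long, points to -y and up, so press it on its upper face, which looks to the stone: its end swings outward (-y) and down
- lever_pad (a point): centre of the upper face of the black plastic pad (24 x 32 mm, 11 mm thick) at the end of the cam lever, 72 mm from the pivot and 6.5 mm above the line of the lever through it
- lapping_block: lapping block of 0.3 kg: a flat grey abrasive plate 58 x 90 x 15 mm with a pale wooden handle bar on its back, 24 mm wide (x), 80 mm long (y), from 14 mm to 44 mm above the underside; origin at the centre of its underside, y along its length, z up. Either end may lead
- lap_grip (a point): point on the lapping block to grip, 32 mm above the centre of its underside; the fingers close across the handle bar (24 mm) along x
- tray: steel drip tray 100 x 140 mm with a rim 11 mm high, fixed in place; the lapping block lies in it along its length, on a floor 2.5 mm above the worktop; inside 92 x 132 mm; origin at the centre of its underside, y along its length
- mill_a: blue pepper mill, 62 mm across, 179 mm tall, standing; origin at the centre of its foot; leave it alone. Kettle, jars, lemon and three steel measuring cups (up to 42 mm tall, long handles) also stand round the work, fixed
- ramekin_w1: white ribbed ramekin, 90 mm across, 42 mm tall; origin at the centre of its underside; leave it alone
- salt_shaker: salt shaker, 44 mm across, 90 mm tall; origin at the centre of its foot; leave it alone

How it is judged (in metres and radians):
On the way, in this order (a step that is already met when the one before it is completed fails the run):
1. the whetstone lies on the bed of the clamp base and the cam lever is down, locking it (x of whetstone in the frame of bed between -0.01 and 0.01 m and y of whetstone in the frame of bed between -0.004 and 0.004 m and z of whetstone in the frame of bed between -0.004 and 0.005 m and angle between the y axis of whetstone and the y axis of bed, either way round below 0.06 rad and value of joint cam_lever below 0.1 rad), for 0.2 s.
2. the lapping block is pressed on the locked stone with 5 to 20 N, lying along it, over the stone's lever end (all of step 1 and y of lapping_block in the frame of bed between -0.085 and -0.045 m and x of lapping_block in the frame of bed between -0.015 and 0.015 m and angle between the y axis of lapping_block and the y axis of bed, either way round below 0.12 rad and angle between the z axis of lapping_block and the z axis of bed, either way round below 0.06 rad and contact force between lapping_block and whetstone between 5 and 20 N), for 0.15 s.
3. the lapping block is pressed on the locked stone with 5 to 20 N, lying along it, on the way to the fixed stop, first third (all of step 1 and y of lapping_block in the frame of bed between -0.038 and -0.014 m and x of lapping_block in the frame of bed between -0.015 and 0.015 m and angle between the y axis of lapping_block and the y axis of bed, either way round below 0.12 rad and angle between the z axis of lapping_block and the z axis of bed, either way round below 0.06 rad and contact force between lapping_block and whetstone between 5 and 20 N), for 0.08 s.
4. the lapping block is pressed on the locked stone with 5 to 20 N, lying along it, at mid-stone (all of step 1 and y of lapping_block in the frame of bed between -0.012 and 0.012 m and x of lapping_block in the frame of bed between -0.015 and 0.015 m and angle between the y axis of lapping_block and the y axis of bed, either way round below 0.12 rad and angle between the z axis of lapping_block and the z axis of bed, either way round below 0.06 rad and contact force between lapping_block and whetstone between 5 and 20 N), for 0.08 s.
5. the lapping block is pressed on the locked stone with 5 to 20 N, lying along it, on the way to the fixed stop, last third (all of step 1 and y of lapping_block in the frame of bed between 0.014 and 0.038 m and x of lapping_block in the frame of bed between -0.015 and 0.015 m and angle between the y axis of lapping_block and the y axis of bed, either way round below 0.12 rad and angle between the z axis of lapping_block and the z axis of bed, either way round below 0.06 rad and contact force between lapping_block and whetstone between 5 and 20 N), for 0.08 s.
6. the lapping block is pressed on the locked stone with 5 to 20 N, lying along it, over the stone's far end, at the fixed stop (all of step 1 and y of lapping_block in the frame of bed between 0.045 and 0.085 m and x of lapping_block in the frame of bed between -0.015 and 0.015 m and angle between the y axis of lapping_block and the y axis of bed, either way round below 0.12 rad and angle between the z axis of lapping_block and the z axis of bed, either way round below 0.06 rad and contact force between lapping_block and whetstone between 5 and 20 N), for 0.1 s.
7. the lapping block is pressed on the locked stone with 5 to 20 N, lying along it, on the way back, first third (all of step 5), for 0.08 s.
8. the lapping block is pressed on the locked stone with 5 to 20 N, lying along it, at mid-stone on the way back (all of step 4), for 0.08 s.
9. the lapping block is pressed on the locked stone with 5 to 20 N, lying along it, on the way back, last third (all of step 3), for 0.08 s.
10. the lapping block is pressed on the locked stone with 5 to 20 N, lying along it, back over the stone's lever end (all of step 2), for 0.1 s.
At the end, for the whole second after the job is handed in: the whetstone lies on the bed against the fixed stop (within 4 mm along, 10 mm across, 0.06 rad), the cam lever is down (below 0.10 rad), the lapping block lies flat and at rest on the tray's floor, within 18 mm across and 22 mm along of the tray's centre (all of step 1 and x of lapping_block in the frame of tray between -0.018 and 0.018 m and y of lapping_block in the frame of tray between -0.022 and 0.022 m and z of lapping_block in the frame of tray below 0.006 m and angle between lapping_block's own z axis and vertical below 0.06 rad and linear speed of each of lapping_block, whetstone below 0.02 m/s); the robot touches nothing.
It fails at once if the pepper mill is knocked away or over (distance of mill_a from where it was at the start of the episode above 0.02 m or angle between mill_a's own z axis and vertical above 0.25 rad).
It fails at once if the ramekin is knocked away or over (distance of ramekin_w1 from where it was at the start of the episode above 0.02 m or angle between ramekin_w1's own z axis and vertical above 0.25 rad).
It fails at once if the salt shaker is knocked away or over (distance of salt_shaker from where it was at the start of the episode above 0.02 m or angle between salt_shaker's own z axis and vertical above 0.25 rad).
It fails at once if the lapping block is slammed or forced on the stone with more than 45 N (contact force between lapping_block and whetstone above 45 N).
It also fails if it takes over 72 s, if anything falls off the work surface, if the arm or the gripper's body presses on something with over 40 N, if the wrist force passes 120 N, or if a joint passes its speed limit or range.

ROBOT

A 6-joint arm with a two-finger parallel gripper is mounted at the origin on a cart in front of the work surface, level with it; the furniture and walls round the work are solid. World frame = base frame: x ahead of the robot, y to its left, z up, the work surface at z = 0. Lengths are in mm, angles in degrees, forces in N, time in s.
With the tool pointing down it reaches from about 325 to 900 mm from the base axis. Payload 6.1 kg.
Tool frame: the origin (TCP) lies on the front face of the gripper's body, between the roots of the fingers; the fingertips stand 70 mm ahead of it and the grasp point (between the pads) lies 51 mm ahead of it; z points along the fingers, y is the line along which they close (so a half turn about z gives the same grasp; the last joint's range is limited). The gripper opens to 87 mm and grips with 3 to 60 N. Pads are 19 mm wide; open, the fingers measure 117 mm over their backs; the gripper's body (75 mm by 190 mm) begins 51 mm behind the grasp point.
Start: joints at [59.295, 12.628, 87.462, -0, 79.91, -7.225], TCP at [249.014, 573.244, 292.238] pointing down, gripper open.
Joint ranges: [-170.65, 170.65], [-52.31, 119.04], [5.05, 147.46], [-71.25, 251.25], [11.57, 151.72], [-153.62, 153.62]. Speed limits (degrees/s): [147.25, 147.25, 172.46, 180, 180, 180].

INTERFACE

Orientations are given as a 3x3 rotation matrix whose columns are the frame's x, y, z axes.
In Python, from workcell import bot gives the robot as it stands.
- The arm moves only by the tool move_arm, never from a script. Its argument "increments" is text: rows parted by semicolons, each of 5 numbers parted by spaces: the opening, from 0 (shut) to 1 (fully open), then the shift along the tool's x, y, z in units of 25 mm (1.0 is 25 mm), then the turn about the tool's z in units of 5 degrees (1.0 is 5 degrees). A call has 1 to 12 rows; each row is the pose to reach, as a shift and turn from the pose commanded when the call began, along the tool's axes at that moment; what a row does not reach only later rows make up. A row lasts 1/10 s, in which the tool goes at most 50 mm and 8.59 degrees, less where a joint would pass 70% of its speed; a pose out of reach is approached as far as the arm can. A call with a gripper value outside its range is refused whole. The fingers move at their own pace and stop on an object; the grip force is fixed at half the most. Time passes only in rows, so rows that repeat a pose let the fingers close. It gives the time, the measured TCP pose, the force, the opening and the grip force at its end, in the units of the state.
- bot.sense(): the state, without advancing time (a new reading comes with each control period).
- bot.capture(name): name is "scene" or "top" or "wrist"; returns (picture, depth): 420x560x3 uint8, red, green, blue; 420x560 float32, mm along the optical axis (not along the pixel's ray), 0 where there is no reading.
- bot.calibration(name): a dict with "mtx" (3x3 intrinsics, pixels), "pose" (4x4, takes a point from camera to world coordinates); the wrist camera has in their place "mount" (4x4, takes a point from camera to tool coordinates, whose origin is the TCP and whose axes are the flange's). Camera axes: x right, y down, z forward; pixel columns grow to the right and rows downward; lengths in mm; the calibration is good to about 2 mm. The wrist camera is an equidistant fisheye: a pixel r from the principal point sees the ray r / f radians off the axis. A picture is of the moment at which its call begins: read the wrist's pose just before it. calibration takes no time and is no camera call.
- bot.hand_in(): hands the job in; it is judged then, once.
The state is a dict: "t": time; "q": joint angles; "joint_velocities": joint speeds; "effort": joint torques, N m; "tcp_pos": TCP position; "tcp_rot": TCP orientation; "ft_force": force on the tool from outside, world axes, zero at the start; "ft_torque": the same for the moment, N m; "gripper_width": opening from 0.0 (shut) to 1.0 (fully open); "gripper_force": force on a finger pad.
Only numpy, scipy, OpenCV 4.12 (cv2) and the standard library are available. Lean on these libraries where they do the work, as an engineer would, in place of code of your own. Each camera call takes 0.05 s, during which the arm holds its last target. There are 200 camera calls.

## Working session

There is one attempt and no reset: what is moved stays moved. The work goes in short steps, Python scripts to look and compute and a tool call to move; the robot and the scene stay as the last step left them, time stands still between calls to the robot, and variables do not carry over. Pictures are saved under pics/ and viewed, at most 10 in all, crops included, and the job is handed in when it is done.

Besides the shell and the picture viewer there is one more tool, called after "Emit:" by a JSON object that holds its "fn" and its "kwargs". move_arm: Moves the arm, as the interface text tells. Its arguments: {"type":"object","properties":{"increments":{"type":"string"}},"required":["increments"]}

```bash
mkdir -p pics; ls; python3 - <<'E'
from workcell import bot
import cv2,numpy as np
s=bot.sense();print(s)
for n in("top","scene"):
    p,d=bot.capture(n);cv2.imwrite(f"pics/{n}0.png",p[:,:,::-1]);np.save(f"pics/{n}0.npy",d)
    print(n,bot.calibration(n))
print(bot.calibration("wrist"))
E
```

```text
pics
{'t': 0.0, 'q': array([ 5.92972788e+01,  1.26770953e+01,  8.75270500e+01, -2.07941434e-03,
        7.99098159e+01, -7.22527677e+00]), 'joint_velocities': array([-0.00627933, -0.00801739,  0.00748027, -0.03666714,  0.08447832,
       -0.11520986]), 'effort': array([ 4.90697075e-04, -4.94598019e+01, -3.87390912e+01,  7.01702130e-02,
        5.70356171e-02, -1.54403879e-04]), 'tcp_pos': array([248.75255373, 572.82406665, 291.10521049]), 'tcp_rot': array([[-9.17219420e-01,  3.98381182e-01, -9.84826622e-04],
       [ 3.98382341e-01,  9.17217816e-01, -1.72843890e-03],
       [ 2.14722993e-04, -1.97769526e-03, -9.99998021e-01]]), 'ft_force': array([-0.23999291, -0.37139931, -0.37024048]), 'ft_torque': array([-0.02566263,  0.00474689,  0.03185759]), 'gripper_force': 0.0, 'gripper_width': 1.0007887744022965}
top {'mtx': array([[529.52970876,   0.        , 278.90952617],
       [  0.        , 529.52970876, 207.98112779],
       [  0.        ,   0.        ,   1.        ]]), 'pose': array([[-4.25262205e-02, -9.31558381e-01,  3.61096253e-01,
         5.44511007e+01],
       [-9.99087455e-01,
[... 565 characters left out ...]
24036509e+02],
       [ 1.17937503e-02, -9.11868496e-01, -4.10312995e-01,
         5.21329513e+02],
       [ 0.00000000e+00,  0.00000000e+00,  0.00000000e+00,
         1.00000000e+00]])}
{'mtx': array([[325.1922621 ,   0.        , 277.57170131],
       [  0.        , 325.1922621 , 206.61371126],
       [  0.        ,   0.        ,   1.        ]]), 'mount': array([[-7.29161725e-04, -9.69394299e-01, -2.45507964e-01,
         6.91204320e+01],
       [ 9.99999729e-01, -7.30836703e-04, -8.42848170e-05,
         3.22737373e-01],
       [-9.77210103e-05, -2.45507959e-01,  9.69394570e-01,
        -9.18876200e+01],
       [ 0.00000000e+00,  0.00000000e+00,  0.00000000e+00,
         1.00000000e+00]])}
```

View pics/top0.png

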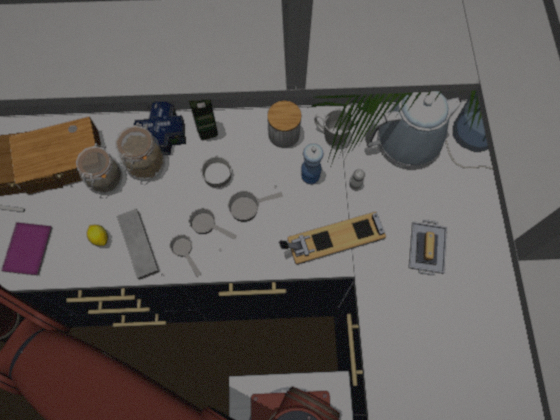

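View pics/scene0.png

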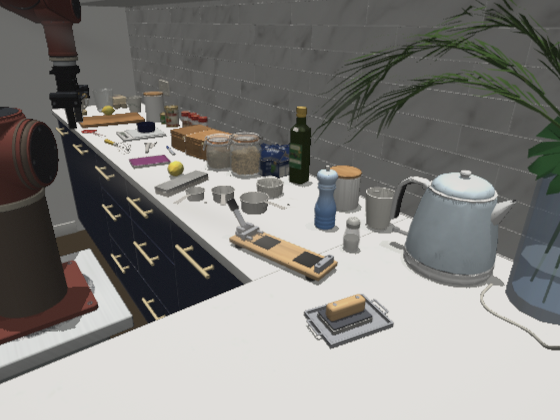

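```bash
cat > h.py <<'E'
from workcell import bot
import cv2,numpy as np
def cloud(n,d):
    c=bot.calibration(n);h,w=d.shape;v,u=np.mgrid[:h,:w]
    r=np.linalg.inv(c["mtx"])@np.stack([u.ravel(),v.ravel(),np.ones(h*w)])
    return (c["pose"][:3,:3]@(r*d.ravel())+c["pose"][:3,3:]).T.reshape(h,w,3)
def rect(P,roi,z0,z1):
    u0,v0,u1,v1=roi;Q=P[v0:v1,u0:u1].reshape(-1,3);Q=Q[(Q[:,2]>z0)&(Q[:,2]<z1)]
    return len(Q),np.median(Q[:,2]),cv2.minAreaRect(Q[:,:2].astype(np.float32))
def proj(n,p):
    c=bot.calibration(n);q=c["mtx"]@(c["pose"][:3,:3].T@(np.asarray(p,float)-c["pose"][:3,3]));return q[:2]/q[2]
E
python3 - <<'E'
from h import *
d=np.load("pics/top0.npy");P=cloud("top",d);p=cv2.imread("pics/top0.png")
Q=P[255:330,200:300].reshape(-1,3)
for nm,roi in dict(table=(160,255,280,275)).items(): print(np.percentile(P[roi[1]:roi[3],roi[0]:roi[2],2],[5,50,95]))
print("stone",rect(P,(112,200,165,285),14,36))
print("clampbed",rect(P,(275,205,395,270),14,32))
print("handle",rect(P,(405,215,452,280),36,60))
print("plate",rect(P,(405,215,452,280),12,60))
print("tray",rect(P,(400,215,455,282),6,60))
for nm,roi in dict(mill=(295,135,330,190),salt=(345,165,370,192),cups=(165,150,290,280)).items():
    print(nm,rect(P,roi,25,250))
a=cv2.resize(p[195:275,270:400],None,fx=6,fy=6,interpolation=cv2.INTER_CUBIC)
cv2.imwrite("pics/clamp.png",np.clip(a*1.6,0,255).astype(np.uint8))
b=np.hstack([cv2.resize(p[200:290,110:170],None,fx=6,fy=6,interpolation=3),cv2.resize(p[210:285,400:460],(400,540),interpolation=3)])
cv2.imwrite("pics/st.png",np.clip(b*1.6,0,255).astype(np.uint8))
E
```

```text
[-4.26527301  1.0369751  25.89239612]
stone (1463, np.float64(26.933833495810404), ((516.7952880859375, 412.12957763671875), (227.87362670898438, 69.52732849121094), 23.313201904296875))
clampbed (2204, np.float64(24.481643868536366), ((521.9862060546875, -154.79022216796875), (86.28545379638672, 274.5152893066406), 14.347319602966309))
handle (246, np.float64(46.25225525410053), ((481.352294921875, -412.041748046875), (26.1123046875, 80.59623718261719), 82.11337280273438))
plate (776, np.float64(19.670375979691244), ((483.9926452636719, -419.5593566894531), (106.1312255859375, 162.72267150878906), 78.5976333618164))
tray (1257, np.float64(14.814047728370042), ((482.74224853515625, -417.89178466796875), (158.0394287109375, 207.2067108154297), 82.89791870117188))
mill (700, np.float64(127.54512289589479), ((772.7000732421875, -103.39769744873047), (104.77474975585938, 155.4958038330078), 88.43354797363281))
salt (225, np.float64(70.88626588734837), ((687.2633666992188, -224.932373046875), (41.021785736083984, 34.874114990234375), 60.23073959350586))
cups (1148, np.float64(36.742739473436586), ((628.098388671875, 159.3121795654297), (403.44976806640625, 341.6164245605469), 4.201268672943115))
```

View pics/clamp.png

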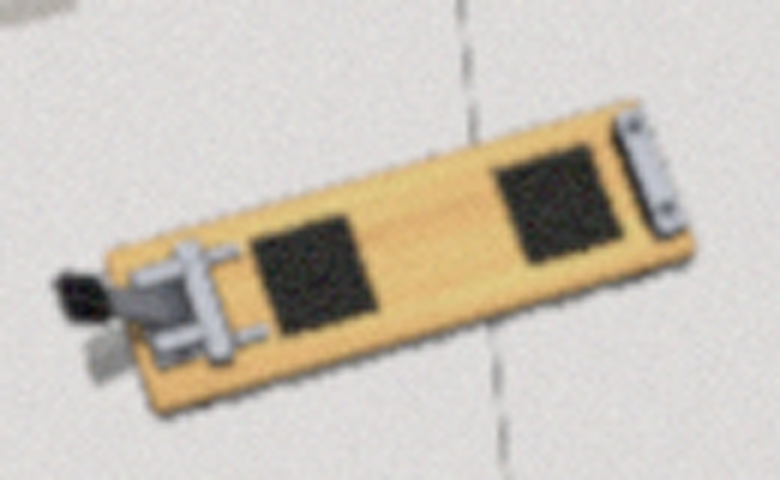

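View pics/st.png

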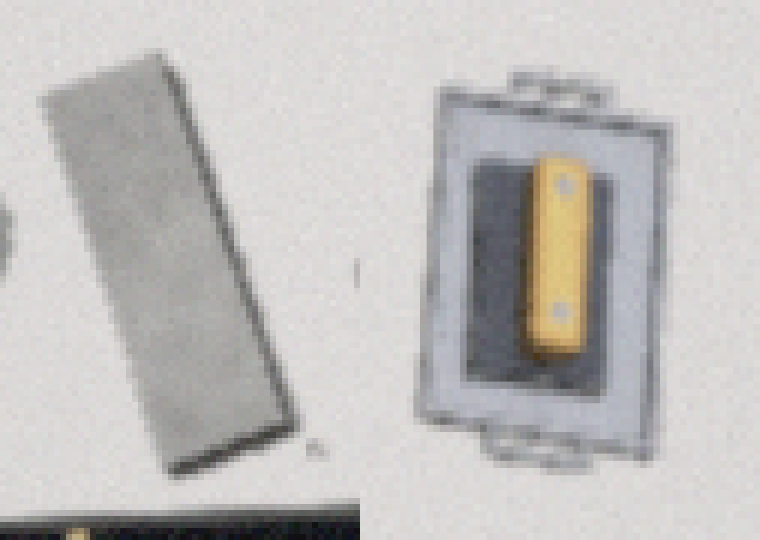

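```bash
cat >> h.py <<'E'
def ray(n,u,v,z):
    c=bot.calibration(n);r=c["pose"][:3,:3]@np.linalg.inv(c["mtx"])@[u,v,1];o=c["pose"][:3,3]
    return (o+r*(z-o[2])/r[2])[:2]
E
python3 - <<'E'
from h import *
def f(name,pts,ox,oy,sx,sy,z,x0=0):
    w=np.array([ray("top",(x-x0+.5)/sx-.5+ox,(y+.5)/sy-.5+oy,z) for x,y in pts])
    print(name,w.round(0).tolist(),"mean",w.mean(0).round(1));return w
def ang(w):
    r=cv2.minAreaRect(w.astype(np.float32));print("   rect",r)
a=f("board",[(105,250),(635,100),(695,252),(160,407)],270,195,6,6,24);ang(a)
f("pad1",[(250,240),(350,215),(378,312),(283,335)],270,195,6,6,26)
f("pad2",[(495,170),(592,147),(622,240),(535,265)],270,195,6,6,26)
f("stop",[(613,115),(640,108),(685,222),(660,235)],270,195,6,6,40)
ang(f("stone",[(43,95),(158,52),(295,425),(172,465)],110,200,6,6,26))
ang(f("tray",[(440,90),(670,128),(650,460),(417,415)],400,210,400/60,7.2,11,360))
ang(f("plate",[(472,160),(612,175),(603,393),(465,380)],400,210,400/60,7.2,17.5,360))
ang(f("handle",[(537,158),(592,158),(582,352),(527,348)],400,210,400/60,7.2,46.5,360))
d=np.load("pics/top0.npy");P=cloud("top",d)
for u,v in [(283,244),(300,246),(285,242),(281,241)]: print(P[v,u].round(0))
for nm,roi in dict(c1=(165,230,195,262),c2=(186,205,218,235),c3=(228,190,262,222)).items(): print(nm,rect(P,roi,20,60))
E
```

```text
board [[527.0, -14.0], [593.0, -276.0], [514.0, -297.0], [448.0, -36.0]] mean [ 520.6 -155.9]
   rect ((520.5634765625, -155.4960479736328), (81.5028305053711, 270.51531982421875), 14.200048446655273)
pad1 [[528.0, -84.0], [539.0, -133.0], [490.0, -142.0], [481.0, -96.0]] mean [ 509.5 -113.8]
pad2 [[559.0, -204.0], [569.0, -252.0], [521.0, -262.0], [510.0, -219.0]] mean [ 539.8 -234.4]
stop [[580.0, -261.0], [583.0, -275.0], [524.0, -290.0], [518.0, -277.0]] mean [ 551.3 -275.9]
stone [[610.0, 477.0], [630.0, 423.0], [441.0, 349.0], [424.0, 405.0]] mean [526.3 413.7]
   rect ((525.4890747070312, 413.24530029296875), (204.3852996826172, 58.435604095458984), 21.181283950805664)
tray [[560.0, -381.0], [539.0, -480.0], [403.0, -450.0], [425.0, -353.0]] mean [ 481.6 -416.2]
   rect ((481.76776123046875, -415.76861572265625), (100.65616607666016, 139.9254150390625), 77.58879089355469)
plate [[527.0, -389.0], [518.0, -449.0], [429.0, -432.0], [436.0, -374.0]] mean [ 477.6 -411.2]
   rect ((477.3464050292969, -411.6932067871094), (60.52751541137695, 93.37442779541016), 80.34852600097656)
handle [[517.0, -409.0], [516.0, -432.0], [438.0, -416.0], [440.0, -394.0]] mean [ 478.  -412.7]
   rect ((478.4131774902344, -412.8780212402344), (23.175308227539062, 82.08477020263672), 78.77529907226562)
[480.   0. 101.]
[490. -49.  46.]
[488.  -6.  93.]
[487.   6. 107.]
c1 (161, np.float64(30.11371481337619), ((508.1344909667969, 287.265869140625), (70.12208557128906, 90.53927612304688), 88.22419738769531))
c2 (193, np.float64(35.161980980808266), ((583.384521484375, 228.9276123046875), (76.2419204711914, 78.50662994384766), 10.839372634887695))
c3 (255, np.float64(39.18745764664823), ((623.0845947265625, 110.98661804199219), (90.01249694824219, 88.63984680175781), 64.5730209350586))
```

Top view: the stone is grey at (138,242), the clamp at (335,238) with its lever at the left end (288,245), and the tray with the block at (428,247). Crops gave the board, pad, stone and tray corners used above. The scene view agrees with this layout.

Emit:
{"fn": "move_arm", "kwargs": {"increments": "1 -12.71 -1.46 4.5 -8.94;1 -12.71 -1.46 4.5 -8.94;1 -12.71 -1.46 4.5 -8.94;1 -12.71 -1.46 4.5 -8.94;1 -12.71 -1.46 4.5 -8.94;1 -12.71 -1.46 4.5 -8.94;1 -12.71 -1.46 4.5 -8.94;1 -12.71 -1.46 4.5 -8.94;1 -12.71 -1.46 4.5 -8.94;1 -12.71 -1.46 4.5 -8.94;1 -12.71 -1.46 4.5 -8.94;1 -12.71 -1.46 4.5 -8.94"}}

```text
t: 1.3
tcp_pos: [525.1, 414.3, 180.5]
tcp_rot: [[-0.932, -0.364, 0.001], [-0.364, 0.932, 0.001], [-0.001, 0.0, -1.0]]
ft_force: [-0.3, 0.1, 0.3]
gripper_width: 1.002
gripper_force: 0.0
```

```bash
cat >> h.py <<'E'
def wcloud(d,s):
    c=bot.calibration("wrist");m=c["mtx"];h,w=d.shape;v,u=np.mgrid[:h,:w]
    x=(u-m[0,2])/m[0,0];y=(v-m[1,2])/m[1,1];r=np.hypot(x,y)+1e-9
    k=np.tan(np.minimum(r,1.5))/r
    p=np.stack([x*k*d,y*k*d,d],-1).reshape(-1,3)
    M=c["mount"];p=p@M[:3,:3].T+M[:3,3];return (p@s["tcp_rot"].T+s["tcp_pos"]).reshape(h,w,3)
E
python3 - <<'E'
from h import *
s=bot.sense();p,d=bot.capture("wrist");cv2.imwrite("pics/w1.png",p[:,:,::-1]);P=wcloud(d,s)
ok=(d>0);Q=P[ok];C=p[ok].astype(int)
m=(Q[:,2]>20)&(Q[:,2]<31)&(abs(Q[:,0]-526)<130)&(abs(Q[:,1]-413)<120)
Q=Q[m]
# local stone frame
a=np.radians(21.2);R=np.array([[np.cos(a),np.sin(a)],[-np.sin(a),np.cos(a)]])
L=(Q[:,:2]-[526,413.5])@R.T
k=(abs(L[:,0])<115)&(abs(L[:,1])<45);print(k.sum(),np.median(Q[k,2]))
print(np.percentile(L[k],[0.5,2,50,98,99.5],axis=0).round(1))
print(cv2.minAreaRect(Q[k,:2].astype(np.float32)))
E
```

```text
15242 25.426100550180436
[[-100.8  -24.7]
 [ -98.6  -23.2]
 [ -27.3    5.5]
 [  86.8   34.4]
 [  90.5   35.7]]
((521.9954833984375, 417.6840515136719), (199.2858428955078, 60.568328857421875), 20.221336364746094)
```

View pics/w1.png

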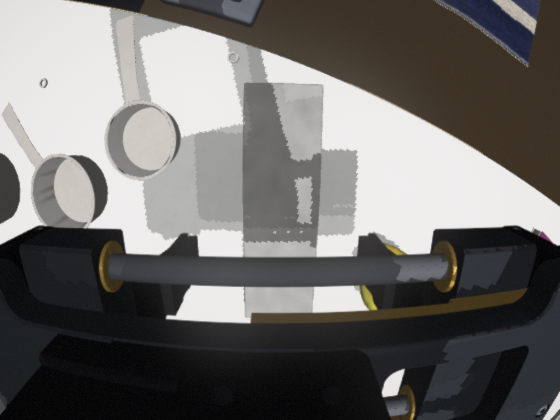

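The wrist view shows the stone from (243-322, 83) down to (318). It is nearly aligned with the tool and about 4 mm off in tool +y.

Emit:
{"fn": "move_arm", "kwargs": {"increments": "1 0 0.12 0 0.2;1 0 0.14 1.5 0.2;1 0 0.14 3 0.2;1 0 0.14 3.8 0.2;1 0 0.14 4.2 0.2;1 0 0.14 4.2 0.2;0 0 0.14 4.2 0.2;0 0 0.14 4.2 0.2;0 0 0.14 4.2 0.2;0 0 0.14 4.2 0.2;0 0 0.14 4.2 0.2;0 0 0.14 4.2 0.2"}}

```text
t: 2.55
tcp_pos: [525.1, 416.8, 75.7]
tcp_rot: [[-0.938, -0.345, 0.001], [-0.345, 0.938, 0.001], [-0.001, 0.0, -1.0]]
ft_force: [-1.4, -0.4, 4.3]
gripper_width: 0.685
gripper_force: 30.0
```

Emit:
{"fn": "move_arm", "kwargs": {"increments": "0 0 0 0 0;0 0 0 0 0;0 0 0 0 0"}}

```text
t: 2.85
tcp_pos: [525.1, 416.7, 75.7]
tcp_rot: [[-0.938, -0.346, 0.001], [-0.346, 0.938, 0.001], [-0.001, 0.0, -1.0]]
ft_force: [-0.7, -1.3, 5.3]
gripper_width: 0.687
gripper_force: 30.0
```

Emit:
{"fn": "move_arm", "kwargs": {"increments": "0 0 0 -0.4 0;0 0 0 -1.6 0;0 0 0 -3.2 0;0 0 -0.4 -4.8 0.3;0 0.4 -1.2 -6 1;0 0.8 -2.4 -6.6 2;0 1.3 -3.8 -6.6 3.2;0 1.8 -5.2 -6.6 4.5;0 2.4 -6.6 -6.6 5.8;0 2.9 -8 -6.6 7.1;0 3.5 -9.4 -6.6 8.4;0 4 -10.8 -6.6 9.6"}}

```text
t: 4.05
tcp_pos: [522.7, 126.9, 238.6]
tcp_rot: [[-0.883, 0.47, -0.003], [0.47, 0.883, -0.0], [0.002, -0.002, -1.0]]
ft_force: [1.0, 0.2, -5.7]
gripper_width: 0.685
gripper_force: 30.0
```

Emit:
{"fn": "move_arm", "kwargs": {"increments": "0 -0.7 -1.3 0 1.2;0 -1.4 -2.7 0 2.4;0 -2.1 -4 0 3.6;0 -2.8 -5.3 0 4.8;0 -3.5 -6.6 0 6;0 -4.1 -7.9 0 7.2;0 -4.7 -9.1 0 8.3;0 -5.2 -10 0 9.2;0 -5.5 -10.5 0 9.61;0 -5.5 -10.53 0 9.61;0 -5.5 -10.53 0 9.61;0 -5.5 -10.53 0 9.61"}}

```text
t: 5.25
tcp_pos: [522.9, -167.2, 239.3]
tcp_rot: [[-0.247, 0.969, -0.001], [0.969, 0.247, 0.001], [0.001, -0.001, -1.0]]
ft_force: [0.6, -0.3, -5.7]
gripper_width: 0.683
gripper_force: 30.0
```

```bash
python3 - <<'E'
from h import *
s=bot.sense();print(s['tcp_pos'],s['tcp_rot'],s['q'])
p,d=bot.capture("wrist");cv2.imwrite("pics/w2.png",p[:,:,::-1]);np.save("pics/w2.npy",wcloud(d,s))
E
```

```text
[ 522.92052567 -167.18543136  239.34610856] [[-2.46765663e-01  9.69074803e-01 -8.56824000e-04]
 [ 9.69074470e-01  2.46766457e-01  9.93896553e-04]
 [ 1.17459553e-03 -5.85066721e-04 -9.99999139e-01]] [-2.59761084e+01  4.83057042e+00  1.02021640e+02  3.10118768e-02
  7.32168674e+01 -4.02713137e+01]
```

View pics/w2.png

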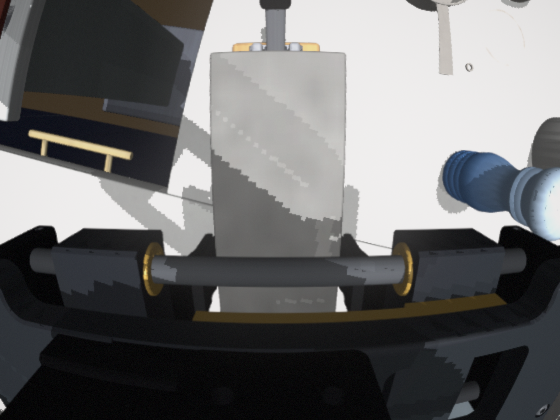

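The stone is held with its lever end at v=53, u 210-346. Behind it show the board (232-320, 43-53) and the lever at u≈275, so it is well centred.

```bash
python3 - <<'E'
from h import *
P=np.load("pics/w2.npy");o=np.array([524.6,-173.]);Y=np.array([.244,-.970]);X=np.array([.970,.244])
def loc(Q): return np.c_[(Q[:,:2]-o)@X,(Q[:,:2]-o)@Y,Q[:,2]]
S=loc(P[50:235,195:365].reshape(-1,3));S=S[(S[:,2]>180)&(S[:,2]<200)]
print("stone",len(S),np.percentile(S,[.3,2,50,98,99.7],axis=0).round(1)); print(cv2.minAreaRect(S[:,:2].astype(np.float32)))
# front edge v per col
for v in (46,49): print(v,[ (u,loc(P[v,u][None])[0].round(0).tolist()) for u in range(226,330,6)])
for v,u in [(5,275),(20,275),(30,275),(40,275)]: print(v,loc(P[v,u][None])[0].round(1))
E
```

```text
stone 24481 [[ -31.9 -108.2  187.4]
 [ -30.6 -106.7  187.8]
 [  -2.3  -68.1  189.2]
 [  26.4  -27.   190.5]
 [  27.5  -25.5  191. ]]
((-2.231607437133789, -66.76664733886719), (84.05181121826172, 60.52056121826172), 89.94912719726562)
46 [(226, [-55.0, -160.0, -1.0]), (232, [-49.0, -159.0, 1.0]), (238, [-40.0, -153.0, 22.0]), (244, [-34.0, -153.0, 22.0]), (250, [-27.0, -150.0, 33.0]), (256, [-21.0, -146.0, 47.0]), (262, [-16.0, -149.0, 37.0]), (268, [-10.0, -145.0, 52.0]), (274, [-5.0, -144.0, 54.0]), (280, [-0.0, -145.0, 53.0]), (286, [5.0, -149.0, 35.0]), (292, [10.0, -146.0, 46.0]), (298, [15.0, -146.0, 47.0]), (304, [22.0, -153.0, 23.0]), (310, [28.0, -153.0, 24.0]), (316, [34.0, -153.0, 21.0]), (322, [43.0, -159.0, -1.0]), (328, [49.0, -160.0, -0.0])]
49 [(226, [-55.0, -156.0, -1.0]), (232, [-46.0, -150.0, 22.0]), (238, [-40.0, -150.0, 24.0]), (244, [-34.0, -150.0, 23.0]), (250, [-27.0, -147.0, 32.0]), (256, [-21.0, -143.0, 49.0]), (262, [-16.0, -145.0, 40.0]), (268, [-11.0, -142.0, 51.0]), (274, [-5.0, -143.0, 50.0]), (280, [-0.0, -143.0, 49.0]), (286, [5.0, -144.0, 45.0]), (292, [10.0, -143.0, 47.0]), (298, [15.0, -144.0, 47.0]), (304, [22.0, -150.0, 23.0]), (310, [28.0, -150.0, 22.0]), (316, [34.0, -150.0, 22.0]), (322, [43.0, -156.0, 1.0]), (328, [49.0, -156.0, -1.0])]
5 [  -4.3 -169.4   88.6]
20 [  -4.4 -161.7   74.1]
30 [  -4.5 -155.4   65.9]
40 [  -4.5 -149.    57.3]
```

Emit:
{"fn": "move_arm", "kwargs": {"increments": "0 0 -0.06 0.8 0;0 0 -0.06 1.8 0;0 0 -0.06 2.8 0;0 0 -0.06 3.7 0;0 0 -0.06 4.4 0;0 0 -0.06 4.9 0;0 0 -0.06 5.2 0;0 0 -0.06 5.35 0;0 0 -0.06 5.44 0;0 0 -0.06 5.48 0;0 0 -0.06 5.5 0;0 0 -0.06 5.5 0"}}

```text
t: 6.5
tcp_pos: [521.9, -169.0, 102.8]
tcp_rot: [[-0.245, 0.97, 0.001], [0.97, 0.245, -0.0], [-0.001, 0.001, -1.0]]
ft_force: [-0.5, 0.8, -4.1]
gripper_width: 0.687
gripper_force: 30.0
```

Emit:
{"fn": "move_arm", "kwargs": {"increments": "0 0 0 0.03 0;0 0 0 0.06 0;0 0 0 0.06 0"}}

```text
t: 6.8
tcp_pos: [521.9, -169.0, 101.3]
tcp_rot: [[-0.245, 0.97, 0.001], [0.97, 0.245, -0.0], [-0.0, 0.001, -1.0]]
ft_force: [-0.6, 0.7, -2.4]
gripper_width: 0.691
gripper_force: 30.0
```

Emit:
{"fn": "move_arm", "kwargs": {"increments": "0.9 0 0 0.02 0;1 0 0 0.02 0;1 0 0 0.02 0;1 0 0 0.02 0;1 0 0 -0.5 0;1 0 0 -2 0;1 0 0 -4 0;1 0 0 -5 0;1 0 0 -5 0"}}

```text
t: 7.7
tcp_pos: [524.4, -170.1, 232.4]
tcp_rot: [[-0.245, 0.97, 0.01], [0.97, 0.245, -0.005], [-0.007, 0.008, -1.0]]
ft_force: [0.1, 0.4, 0.1]
gripper_width: 1.0
gripper_force: 0.0
```

```bash
python3 - <<'E'
from h import *
s=bot.sense();print(s['tcp_pos'])
p,d=bot.capture("wrist");P=wcloud(d,s);np.save("pics/w3.npy",P)
pt,dt=bot.capture("top")
a=cv2.resize(p,(640,480));b=cv2.resize(pt[195:275,270:400],None,fx=6,fy=6,interpolation=3)
cv2.imwrite("pics/w3.png",p[:,:,::-1]);cv2.imwrite("pics/t3.png",b[:,:,::-1])
o=np.array([524.6,-173.]);Y=np.array([.244,-.970]);X=np.array([.970,.244])
def loc(Q): return np.c_[(Q[:,:2]-o)@X,(Q[:,:2]-o)@Y,Q[:,2]]
S=loc(P.reshape(-1,3));S=S[(S[:,2]>46)&(S[:,2]<58)&(abs(S[:,0])<45)&(abs(S[:,1])<112)]
print(np.percentile(S,[.3,2,50,98,99.7],axis=0).round(1)); print(cv2.minAreaRect(S[:,:2].astype(np.float32)))
E
```

```text
[ 524.37169547 -170.12438261  232.37692108]
[[ -33.3 -106.5   48.8]
 [ -32.1 -103.8   49.3]
 [  -3.6  -29.4   50.8]
 [  25.3   87.1   52.2]
 [  26.5   91.3   52.7]]
((-3.4037132263183594, -7.1637115478515625), (199.48570251464844, 60.71055603027344), 89.98033905029297)
```

View pics/w3.png

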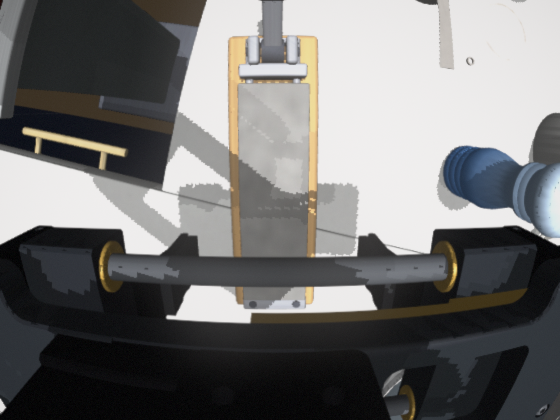

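The stone lies centred on the board in this view (stone u 238-310, board 230-318) and sits between the jaw (v≈72) and the stop (v≈303). Next I close the fingers and go to the lever.

Emit:
{"fn": "move_arm", "kwargs": {"increments": "0 1 0 0 0;0 2.4 0 0 0;0 3.8 0 0 0;0 5 0 0.3 0;0 5.64 0 0.8 0;0 5.64 0 1.2 0;0 5.64 0 1.2 0;0 5.64 0 1.2 0;0 5.64 0 1.2 0"}}

```text
t: 8.7
tcp_pos: [487.6, -33.2, 195.9]
tcp_rot: [[-0.244, 0.97, 0.0], [0.97, 0.244, -0.0], [-0.0, 0.0, -1.0]]
ft_force: [-0.6, -0.4, -0.5]
gripper_width: 0.266
gripper_force: 0.0
```

Emit:
{"fn": "move_arm", "kwargs": {"increments": "0 0 0 0 0;0 0.15 0 0.4 0;0 0.38 0 0.77 0;0 0.55 0 0.84 0;0 0.69 0 0.91 0;0 0.87 0 1.02 0;0 1.05 0 1.14 0;0 1.22 0 1.29 0;0 1.39 0 1.44 0;0 1.54 0 1.61 0;0 1.69 0 1.79 0;0 1.82 0 1.97 0"}}

```text
t: 9.9
tcp_pos: [476.0, 12.2, 146.2]
tcp_rot: [[-0.245, 0.97, 0.0], [0.97, 0.245, -0.0], [-0.0, 0.0, -1.0]]
ft_force: [-0.7, -3.1, 2.1]
gripper_width: 0.007
gripper_force: 1.5
```

Contact is made. I continue the arc down from here.

Emit:
{"fn": "move_arm", "kwargs": {"increments": "0 0.12 0 0.2 0;0 0.21 0 0.4 0;0 0.3 0 0.62 0;0 0.35 0 0.82 0;0 0.4 0 1 0;0 0.43 0 1.18 0;0 0.46 0 1.32 0;0 0.46 0 1.4 0;0 0.46 0 1.44 0;0 0.46 0 1.46 0;0 0.46 0 1.46 0"}}

```text
t: 11.0
tcp_pos: [473.2, 23.4, 110.5]
tcp_rot: [[-0.245, 0.97, -0.0], [0.97, 0.245, 0.001], [0.001, -0.0, -1.0]]
ft_force: [-3.2, 2.3, 10.5]
gripper_width: 0.003
gripper_force: 4.9
```

Emit:
{"fn": "move_arm", "kwargs": {"increments": "0 0 0 0.04 0;0 0 0 0.06 0;0 0 0 0.06 0;0 0 0 -0.5 0;0 0 0 -2 0;0 -2 0 -3.2 0;0 -3.5 0 -3.8 0;0 -3.5 0 -3.8 0;1 -3.5 0 -3.8 0;1 -3.5 0 -3.8 0;1 -3.5 0 -3.8 0"}}

```text
t: 12.1
tcp_pos: [493.5, -60.5, 203.5]
tcp_rot: [[-0.246, 0.969, -0.003], [0.969, 0.246, 0.001], [0.002, -0.002, -1.0]]
ft_force: [0.3, -0.3, 0.2]
gripper_width: 0.189
gripper_force: 0.0
```

```bash
python3 - <<'E'
from h import *
s=bot.sense();print(s['tcp_pos'],s['ft_force'],s['q'])
p,d=bot.capture("wrist");P=wcloud(d,s);cv2.imwrite("pics/w4.png",p[:,:,::-1])
o=np.array([524.6,-173.]);Y=np.array([.244,-.970]);X=np.array([.970,.244])
def loc(Q): return np.c_[(Q[:,:2]-o)@X,(Q[:,:2]-o)@Y,Q[:,2]]
L=loc(P.reshape(-1,3));S=L[(L[:,2]>46)&(L[:,2]<58)&(abs(L[:,0])<45)&(abs(L[:,1])<112)]
print(np.percentile(S,[.3,2,50,98,99.7],axis=0).round(1)); print(cv2.minAreaRect(S[:,:2].astype(np.float32)))
S=L[(abs(L[:,0]+3)<10)&(L[:,1]<-140)&(L[:,1]>-225)&(L[:,2]>20)]
for y in range(-225,-140,8):
    q=S[(S[:,1]>=y)&(S[:,1]<y+8)]
    if len(q): print(y+4,np.median(q[:,2]).round(1))
E
```

```text
[493.53482327 -60.48334026 203.51330508] [ 0.29586089 -0.30354504  0.16861654] [-1.60910689e+01 -4.00844724e-02  1.11159728e+02  1.72572022e-02
  6.90439398e+01 -3.03303988e+01]
[[ -33.2 -103.    46.3]
 [ -26.8 -102.6   47.8]
 [  -4.3  -82.5   50.7]
 [  24.5  -28.5   51.9]
 [  26.3  -27.4   52.3]]
((-3.1867504119873047, -65.07990264892578), (76.28349304199219, 59.979835510253906), 89.40396881103516)
-221 41.6
-213 41.8
-205 41.7
-197 41.1
-189 295.5
-181 39.4
-173 39.4
-165 39.4
-157 39.1
-149 220.2
-141 244.3
```

View pics/w4.png

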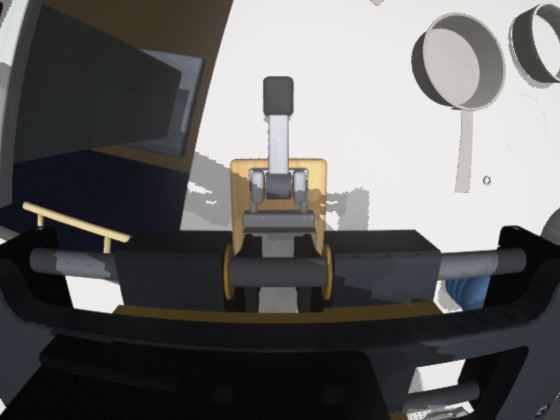

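The lever lies flat in this view (pad at (278,97) and arm level at about 41 mm), so the stone is locked. Now to the block.

Emit:
{"fn": "move_arm", "kwargs": {"increments": "1 -1.2 -0.4 0 -1;1 -2.6 -0.8 0 -2.4;1 -4.2 -1.3 0 -3.8;1 -5.8 -1.8 0 -5.2;1 -7.4 -2.3 0 -6.6;1 -9 -2.7 0 -8;1 -10.6 -3.2 0.3 -9.6;1 -12 -3.7 0.6 -11.2;1 -13 -4 0.9 -12.6;1 -13.47 -4.06 0.9 -12.96;1 -13.47 -4.06 0.9 -12.96;1 -13.47 -4.06 0.9 -12.96"}}

```text
t: 13.35
tcp_pos: [478.7, -411.9, 181.8]
tcp_rot: [[-0.981, 0.192, -0.001], [0.192, 0.981, 0.001], [0.001, 0.001, -1.0]]
ft_force: [0.3, 0.2, -1.1]
gripper_width: 0.998
gripper_force: 0.0
```

```bash
python3 - <<'E'
from h import *
s=bot.sense();print(s['tcp_pos'],s['tcp_rot'],s['q'])
p,d=bot.capture("wrist");P=wcloud(d,s);cv2.imwrite("pics/w5.png",p[:,:,::-1])
Q=(P.reshape(-1,3)-s['tcp_pos'])@s['tcp_rot'];z=P.reshape(-1,3)[:,2]
for n,a,b in(("handle",40,54),("plate",14,21)):
    k=(z>a)&(z<b)&(abs(Q[:,0])<75)&(abs(Q[:,1])<40)
    print(n,k.sum(),np.percentile(Q[k,:2],[.3,2,98,99.7],axis=0).round(1),cv2.minAreaRect(Q[k,:2].astype(np.float32)))
E
```

```text
[ 478.73707848 -411.92944145  181.77998048] [[-9.81429845e-01  1.91819803e-01 -7.88722653e-04]
 [ 1.91818602e-01  9.81429413e-01  1.38967721e-03]
 [ 1.04064322e-03  1.21257901e-03 -9.99998723e-01]] [-4.78681733e+01  1.90866200e+01  9.19288572e+01  2.13058305e-02
  6.90738881e+01 -1.26816822e+02]
handle 3039 [[-28.7 -13.4]
 [-27.2 -12.7]
 [ 42.5   9.9]
 [ 43.8  10.3]] ((7.027042388916016, -1.6841449737548828), (23.51115608215332, 73.78977966308594), 89.49021911621094)
plate 3969 [[-39.7 -29.5]
 [-37.8 -28.8]
 [ 46.9  25.9]
 [ 47.6  26.6]] ((3.711040496826172, -1.5156230926513672), (56.393333435058594, 88.0846939086914), 89.34587097167969)
```

View pics/w5.png

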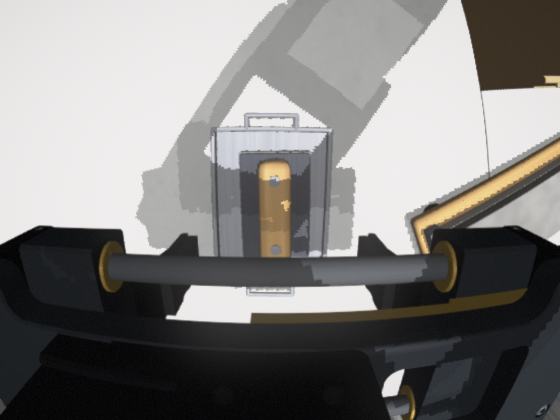

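The block is under the gripper and aligned (handle u 259-291, v 160-258). Descending to grip it.

Emit:
{"fn": "move_arm", "kwargs": {"increments": "1 0.06 0 0.8 0;1 0.06 0 2 0;1 0.06 0 3 0;1 0.06 0 3.5 0;1 0.06 0 3.67 0;1 0.06 0 3.67 0;0 0.06 0 3.67 0;0 0.06 0 3.67 0;0 0.06 0 3.67 0;0 0.06 0 3.67 0;0 0.06 0 3.67 0;0 0.06 0 3.67 0"}}

```text
t: 14.6
tcp_pos: [477.1, -412.8, 90.8]
tcp_rot: [[-0.982, 0.191, 0.0], [0.191, 0.982, -0.0], [-0.0, -0.0, -1.0]]
ft_force: [0.1, -0.4, -0.8]
gripper_width: 0.541
gripper_force: 0.0
```

Emit:
{"fn": "move_arm", "kwargs": {"increments": "0 0 0 0 0;0 0 0 0 0;0 0 0 0 0;0 0 0 0 0;0 0 0 0 0"}}

```text
t: 15.1
tcp_pos: [477.1, -412.8, 90.7]
tcp_rot: [[-0.982, 0.191, -0.0], [0.191, 0.982, -0.0], [0.0, -0.0, -1.0]]
ft_force: [0.2, 0.7, 0.1]
gripper_width: 0.274
gripper_force: 30.0
```

Emit:
{"fn": "move_arm", "kwargs": {"increments": "0 0 0 -0.4 0;0 0 0 -1.4 0;0 0 0 -2.6 0;0 0.05 0.4 -3.6 0.4;0 0.15 1.4 -4 1.5;0 0.3 2.8 -4 3;0 0.4 4.2 -4 4.5;0 0.52 5.8 -4 6.1;0 0.65 7.4 -4 7.8;0 0.8 9 -4 9.5;0 0.95 10.5 -4 11.2;0 1.05 11.6 -4 12.5"}}

```text
t: 16.3
tcp_pos: [506.5, -120.7, 191.1]
tcp_rot: [[-0.279, 0.96, -0.0], [0.96, 0.279, 0.001], [0.001, 0.0, -1.0]]
ft_force: [0.3, 0.1, -2.4]
gripper_width: 0.271
gripper_force: 30.0
```

Emit:
{"fn": "move_arm", "kwargs": {"increments": "0 0.1 0.39 0 0.47;0 0.1 0.39 0 0.47;0 0.1 0.39 0 0.47;0 0.1 0.39 0 0.47"}}

```text
t: 16.7
tcp_pos: [515.2, -118.6, 190.8]
tcp_rot: [[-0.244, 0.97, -0.0], [0.97, 0.244, -0.0], [-0.0, -0.0, -1.0]]
ft_force: [0.5, 0.8, -2.9]
gripper_width: 0.275
gripper_force: 30.0
```

Emit:
{"fn": "move_arm", "kwargs": {"increments": "0 0.28 -0.23 0.3 0;0 0.28 -0.23 0.8 0;0 0.28 -0.23 1.3 0;0 0.28 -0.23 1.6 0;0 0.28 -0.23 1.8 0;0 0.28 -0.23 1.88 0;0 0.28 -0.23 1.9 0;0 0.28 -0.23 1.9 0"}}

```text
t: 17.5
tcp_pos: [508.5, -112.7, 143.5]
tcp_rot: [[-0.244, 0.97, 0.001], [0.97, 0.244, -0.0], [-0.0, 0.0, -1.0]]
ft_force: [-0.1, 0.1, -2.9]
gripper_width: 0.272
gripper_force: 30.0
```

Emit:
{"fn": "move_arm", "kwargs": {"increments": "0 0 0 0.04 0;0 0 0 0.07 0;0 0 0 0.1 0;0 0 0 0.13 0;0 0 0 0.13 0"}}

```text
t: 18.0
tcp_pos: [508.1, -112.5, 139.9]
tcp_rot: [[-0.244, 0.97, -0.0], [0.97, 0.244, 0.0], [0.0, -0.0, -1.0]]
ft_force: [0.2, 0.6, -1.8]
gripper_width: 0.272
gripper_force: 30.0
```

Emit:
{"fn": "move_arm", "kwargs": {"increments": "0 0 0 0.02 0;0 0 0 0.03 0;0 0 0 0.04 0;0 0 0 0.04 0"}}

```text
t: 18.4
tcp_pos: [508.2, -112.6, 139.2]
tcp_rot: [[-0.244, 0.97, 0.0], [0.97, 0.244, -0.0], [-0.0, -0.0, -1.0]]
ft_force: [-1.7, 0.2, 0.3]
gripper_width: 0.273
gripper_force: 30.0
```

Emit:
{"fn": "move_arm", "kwargs": {"increments": "0 0 0 0.03 0;0 0 0 0.05 0;0 0 0 0.06 0;0 0 0 0.06 0"}}

```text
t: 18.8
tcp_pos: [508.3, -112.6, 138.3]
tcp_rot: [[-0.244, 0.97, 0.0], [0.97, 0.244, -0.0], [-0.0, -0.0, -1.0]]
ft_force: [-4.0, 1.5, 7.8]
gripper_width: 0.271
gripper_force: 30.0
```

Emit:
{"fn": "move_arm", "kwargs": {"increments": "0 0 0 0 0;0 0 0 0 0;0 -0.08 0 0 0;0 -0.2 0 0 0;0 -0.32 0 0 0;0 -0.44 0 0 0;0 -0.56 0 0 0;0 -0.68 0 0 0;0 -0.8 0 0 0"}}

```text
t: 19.7
tcp_pos: [513.9, -131.7, 138.5]
tcp_rot: [[-0.244, 0.97, 0.002], [0.97, 0.244, 0.001], [0.0, 0.002, -1.0]]
ft_force: [-1.2, 2.7, 5.4]
gripper_width: 0.271
gripper_force: 30.0
```

Emit:
{"fn": "move_arm", "kwargs": {"increments": "0 -0.12 0 0.01 0;0 -0.24 0 0.01 0;0 -0.36 0 0.02 0;0 -0.48 0 0.02 0;0 -0.6 0 0.02 0;0 -0.72 0 0.02 0;0 -0.84 0 0.02 0;0 -0.96 0 0.02 0"}}

```text
t: 20.5
tcp_pos: [519.9, -154.9, 138.3]
tcp_rot: [[-0.244, 0.97, 0.002], [0.97, 0.244, 0.001], [0.0, 0.002, -1.0]]
ft_force: [-1.7, 4.3, 7.7]
gripper_width: 0.27
gripper_force: 30.0
```

Emit:
{"fn": "move_arm", "kwargs": {"increments": "0 -0.12 0 0 0;0 -0.24 -0.01 0 0;0 -0.36 -0.02 0 0;0 -0.48 -0.03 0 0;0 -0.6 -0.04 0 0;0 -0.72 -0.04 0 0;0 -0.84 -0.04 0 0;0 -0.96 -0.04 0 0;0 -1.08 -0.04 0 0;0 -1.2 -0.04 0 0"}}

```text
t: 21.5
tcp_pos: [526.2, -184.2, 138.2]
tcp_rot: [[-0.244, 0.97, 0.002], [0.97, 0.244, 0.001], [0.0, 0.002, -1.0]]
ft_force: [-0.7, 4.8, 7.3]
gripper_width: 0.273
gripper_force: 30.0
```

Emit:
{"fn": "move_arm", "kwargs": {"increments": "0 -0.12 0 0 0;0 -0.24 0 0 0;0 -0.36 0 0 0;0 -0.48 0 0 0;0 -0.6 0 0 0;0 -0.72 0 0 0;0 -0.84 0 0 0;0 -0.96 0 0 0;0 -1.08 0 0 0;0 -1.2 0 0 0;0 -1.32 0 0 0;0 -1.44 0 0 0"}}

```text
t: 22.7
tcp_pos: [535.0, -219.2, 138.3]
tcp_rot: [[-0.244, 0.97, 0.002], [0.97, 0.244, 0.0], [-0.0, 0.002, -1.0]]
ft_force: [-1.6, 5.0, 6.3]
gripper_width: 0.269
gripper_force: 30.0
```

Emit:
{"fn": "move_arm", "kwargs": {"increments": "0 -0.12 0 0 0;0 -0.24 0 0 0;0 -0.36 0 0 0;0 -0.48 0 0 0;0 -0.6 0 0 0;0 -0.64 0 0 0;0 -0.64 0 0 0;0 -0.64 0 0 0"}}

```text
t: 23.5
tcp_pos: [538.9, -234.9, 138.3]
tcp_rot: [[-0.244, 0.97, 0.002], [0.97, 0.244, -0.0], [-0.001, 0.002, -1.0]]
ft_force: [-0.5, 4.0, 6.5]
gripper_width: 0.271
gripper_force: 30.0
```

Emit:
{"fn": "move_arm", "kwargs": {"increments": "0 0 0 0.01 0;0 0.1 0 0.01 0;0 0.22 0 0.01 0;0 0.34 0 0.01 0;0 0.46 0 0.01 0;0 0.58 0 0.01 0;0 0.7 0 0.01 0"}}

```text
t: 24.2
tcp_pos: [535.2, -219.4, 138.5]
tcp_rot: [[-0.244, 0.97, 0.004], [0.97, 0.244, -0.003], [-0.004, 0.003, -1.0]]
ft_force: [1.3, -3.8, 6.0]
gripper_width: 0.277
gripper_force: 30.0
```

Emit:
{"fn": "move_arm", "kwargs": {"increments": "0 0.12 0 0.01 0;0 0.24 0 0.01 0;0 0.36 0 0.01 0;0 0.48 0 0.01 0;0 0.6 0 0.01 0;0 0.72 0 0.01 0;0 0.84 0 0.01 0;0 0.96 0 0.01 0;0 1.08 0 0.01 0;0 1.2 0 0.01 0;0 1.32 0 0.01 0"}}

```text
t: 25.3
tcp_pos: [527.3, -187.4, 138.4]
tcp_rot: [[-0.244, 0.97, 0.004], [0.97, 0.244, -0.003], [-0.004, 0.004, -1.0]]
ft_force: [1.7, -3.7, 6.2]
gripper_width: 0.272
gripper_force: 30.0
```

Emit:
{"fn": "move_arm", "kwargs": {"increments": "0 0.12 0 0 0;0 0.24 0 0 0;0 0.36 0 0 0;0 0.48 0 0 0;0 0.6 0 0 0;0 0.72 0 0 0;0 0.84 0 0 0;0 0.96 0 0 0;0 1.08 0 0 0;0 1.2 0 0 0;0 1.32 0 0 0"}}

```text
t: 26.4
tcp_pos: [519.4, -155.3, 138.4]
tcp_rot: [[-0.244, 0.97, 0.005], [0.97, 0.244, -0.003], [-0.004, 0.004, -1.0]]
ft_force: [1.6, -3.7, 6.1]
gripper_width: 0.273
gripper_force: 30.0
```

Emit:
{"fn": "move_arm", "kwargs": {"increments": "0 0.12 0 0 0;0 0.24 0 0 0;0 0.36 0 0 0;0 0.48 0 0 0;0 0.6 0 0 0;0 0.72 0 0 0;0 0.84 0 0 0;0 0.96 0 0 0;0 1.08 0 0 0;0 1.2 0 0 0;0 1.32 0 0 0;0 1.44 0 0 0"}}

```text
t: 27.6
tcp_pos: [510.7, -120.4, 138.4]
tcp_rot: [[-0.244, 0.97, 0.005], [0.97, 0.244, -0.003], [-0.004, 0.004, -1.0]]
ft_force: [1.0, -3.5, 6.9]
gripper_width: 0.276
gripper_force: 30.0
```

Emit:
{"fn": "move_arm", "kwargs": {"increments": "0 0.12 0 0 0;0 0.24 0 0 0;0 0.34 0 0 0;0 0.34 0 0 0;0 0.34 0 0 0;0 0.34 0 0 0"}}

```text
t: 28.2
tcp_pos: [508.5, -111.8, 138.3]
tcp_rot: [[-0.244, 0.97, 0.004], [0.97, 0.244, -0.002], [-0.003, 0.004, -1.0]]
ft_force: [1.4, -2.0, 7.5]
gripper_width: 0.272
gripper_force: 30.0
```

Emit:
{"fn": "move_arm", "kwargs": {"increments": "0 0 0 -0.3 0;0 0 0 -1 0;0 -0.4 -0.15 -1.8 -0.4;0 -1.5 -0.55 -2.2 -1.6;0 -2.9 -1.1 -2.2 -3.1;0 -4.3 -1.6 -2.2 -4.7;0 -5.7 -2.1 -2.2 -6.3;0 -7.1 -2.6 -2.2 -7.9;0 -8.5 -3.1 -2.2 -9.5;0 -9.8 -3.6 -2.2 -11;0 -10.8 -3.95 -2.2 -12.3;0 -11.37 -4.16 -2.2 -12.97"}}

```text
t: 29.4
tcp_pos: [474.2, -413.6, 190.6]
tcp_rot: [[-0.982, 0.189, -0.001], [0.189, 0.982, 0.001], [0.001, 0.001, -1.0]]
ft_force: [-0.5, 0.7, -1.9]
gripper_width: 0.268
gripper_force: 30.0
```

Emit:
{"fn": "move_arm", "kwargs": {"increments": "0 0 0 0 0;0 0 0 0 0;0 0 0 0 0"}}

```text
t: 29.7
tcp_pos: [475.2, -410.6, 190.9]
tcp_rot: [[-0.981, 0.192, -0.001], [0.192, 0.981, 0.002], [0.001, 0.001, -1.0]]
ft_force: [0.0, 0.2, -3.2]
gripper_width: 0.272
gripper_force: 30.0
```

Emit:
{"fn": "move_arm", "kwargs": {"increments": "0 -0.17 -0.1 0.5 0;0 -0.17 -0.1 1.4 0;0 -0.17 -0.1 2.3 0;0 -0.17 -0.1 3 0;0 -0.17 -0.1 3.5 0;0 -0.17 -0.1 3.75 0;0 -0.17 -0.1 3.87 0;0 -0.17 -0.1 3.93 0;0 -0.17 -0.1 3.96 0;0 -0.17 -0.1 3.98 0;0 -0.17 -0.1 3.98 0"}}

```text
t: 30.8
tcp_pos: [479.2, -415.5, 92.6]
tcp_rot: [[-0.982, 0.191, 0.001], [0.191, 0.982, -0.001], [-0.001, -0.001, -1.0]]
ft_force: [-0.6, 0.5, -2.5]
gripper_width: 0.275
gripper_force: 30.0
```

Emit:
{"fn": "move_arm", "kwargs": {"increments": "0 0 0 0.03 0;0 0 0 0.06 0;0 0 0 0.08 0;0 0 0 0.08 0"}}

```text
t: 31.2
tcp_pos: [479.1, -415.3, 90.7]
tcp_rot: [[-0.982, 0.191, 0.0], [0.191, 0.982, -0.0], [-0.0, -0.0, -1.0]]
ft_force: [-1.1, 2.1, 4.6]
gripper_width: 0.271
gripper_force: 30.0
```

On the floor. Now I release and rise.

Emit:
{"fn": "move_arm", "kwargs": {"increments": "0.5 0 0 -0.04 0;0.7 0 0 -0.04 0;1 0 0 -0.04 0;1 0 0 -0.04 0;1 0 0 -0.04 0;1 0 0 -0.5 0;1 0 0 -2 0;1 0 0 -4 0;1 0 0 -5 0;1 0 0 -5 0;1 0 0 -5 0;1 0 0 -5 0"}}

```text
t: 32.4
tcp_pos: [478.3, -414.4, 213.5]
tcp_rot: [[-0.982, 0.191, -0.002], [0.191, 0.982, 0.002], [0.002, 0.002, -1.0]]
ft_force: [-0.3, 0.1, -0.2]
gripper_width: 0.999
gripper_force: 0.0
```

```bash
python3 - <<'E'
from h import *
s=bot.sense();print(s['t'],s['tcp_pos'],s['ft_force'],s['gripper_width'])
p,d=bot.capture("wrist");P=wcloud(d,s)
pt,dt=bot.capture("scene");a=np.hstack([cv2.resize(p,(400,300)),cv2.resize(pt[200:350,200:400],(400,300))])
cv2.imwrite("pics/end.png",a[:,:,::-1])
Q=(P.reshape(-1,3)-s['tcp_pos'])@s['tcp_rot'];z=P.reshape(-1,3)[:,2]
for n,a,b in(("handle",40,54),("plate",14,21)):
    k=(z>a)&(z<b)&(abs(Q[:,0])<75)&(abs(Q[:,1])<35)
    print(n,k.sum(),np.median(z[k]),np.percentile(Q[k,:2],[.3,2,98,99.7],axis=0).round(1).tolist())
E
```

```text
32.4 [ 478.27254803 -414.43319421  213.51933535] [-0.27597369  0.1492971  -0.17577225] 0.9991327225383309
handle 2535 45.37234243954211 [[-36.7, -12.1], [-34.7, -11.6], [39.8, 11.1], [41.2, 11.5]]
plate 3236 16.84861001314799 [[-42.8, -28.3], [-40.6, -27.7], [44.2, 27.1], [44.9, 27.7]]
```

View pics/end.png

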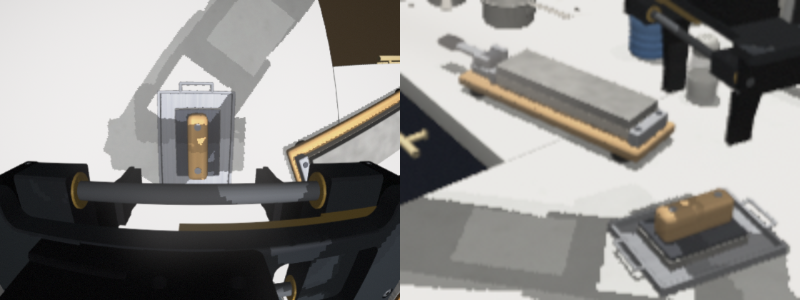

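The block lies flat near the middle of the tray (left half, (198,145)). The stone is clamped with the lever down (right half). I am handing in.

```bash
python3 -c "
from workcell import bot
print(bot.hand_in())"
```

```text
the job is handed in; nothing more can be done
None
```

The stone is locked and lapped in one pass to the far end and back at about 8–11 N, the block is flat in its tray, and the job was handed in at about 32 s; the hand-in gave no verdict.

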